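# Take the leg out of the vise, set it to its length mark and lock the cam lever

### The arm

A 6-joint arm with a two-finger parallel gripper is mounted at the origin on a cart in front of the work surface, level with it; the furniture and walls round the work are solid. World frame = base frame: x ahead of the robot, y to its left, z up, the work surface at z = 0. Lengths are in m, angles in rad, forces in N, time in s.
With the tool pointing down it reaches from about 0.35 to 0.975 m from the base axis. Payload 7.1 kg.
Tool frame: the origin (TCP) lies at the very end of the fingers, on their centre line; the grasp point (between the pads) lies 19 mm behind it; z points along the fingers, y is the line along which they close (so a half turn about z gives the same grasp; the last joint's range is limited). The gripper opens to 88 mm and grips with 3 to 60 N. Pads are 20 mm wide; open, the fingers measure 115 mm over their backs; the gripper's body (75 mm by 178 mm) begins 61 mm behind the grasp point.
Start: joints at [-1.256, 0.423, 1.63, -0, 1.089, -0.019], TCP at [0.205, -0.59, 0.223] pointing down, gripper open.
Joint ranges: [-3, 3], [-0.9, 2.11], [0.09, 2.58], [-1.31, 4.45], [0.11, 2.69], [-2.54, 2.54]. Speed limits (rad/s): [2.39, 2.39, 3.01, 3.14, 3.14, 3.14].

### API

Orientations are given as a rotation vector (axis times angle).
In Python, from rig import bot, capture, nets gives the robot as it stands. The module is installed in compiled form; this text tells all that it offers.
- The arm moves only by the tool step_arm, never from a script. Its argument "targets" is a list of rows, each a list of 3 entries, a list of its own where there are three numbers: the shift along the tool's x, y, z in cm, then the turn about the tool's z in rad, then the opening in per cent of the stroke, from 0 (shut) to 100 (fully open). In form: [[[tx, ty, tz], roll, claw], ...]. A call has exactly 8 rows; each row shifts and turns the commanded pose from where the row before left it, along the tool's axes as they then stand; what a row does not reach is not made up. A row lasts 1/10 s, in which the tool goes at most 50 mm and 8.59 degrees, less where a joint would pass 70% of its speed; a pose out of reach is approached as far as the arm can. A call is refused whole if a number of a shift passes 5 or a number of a turn 0.15, either way. A call with a gripper value outside its range is refused whole. The fingers move at their own pace and stop on an object; "newtons" is the grip in N (left out, the last holds). Time passes only in rows, so rows that do not move let the fingers close, or fill a call up. It gives the time, the measured TCP pose, the force, the opening and the grip force at its end, in the units of the state.
- bot.observe(): the state, without advancing time (a new reading comes with each control period).
- capture(name): name is "scene" or "side" or "wrist"; returns a dict with "img" (384x512x3 uint8, red, green, blue), "mtx" (3x3 intrinsics, pixels), "rvec" (rotation vector, rad) and "tvec" (3), from world to camera coordinates, as OpenCV has them. Camera axes: x right, y down, z forward; pixel columns grow to the right and rows downward; lengths in m; the calibration is good to about 2 mm. A picture is of the moment at which its call begins. There is no depth.
- bot.hand_in(): hands the job in; it is judged then, once.
Trained networks look in a picture, given as the dict that the camera call returned (one of the last four; its "shot" number tells which), for a name from the list of things; names that differ only in an ending like _2 or _b are one class to them, and where a whole thing is asked for, a point or a joint stands for the part that bears it (a point fixed in the world has none). Each returns a list of dicts, best first, with "score" (0 to 1); they miss things now and then, are a little off and sometimes report something else, mostly with a low value. They report only what shows in the picture. A call takes as long as a camera call.
- nets.boxes_of(query, picture): "at" ([row, column] in pixels, amid what is visible of it).
- nets.outline_of(query, picture): "mask" (384x512 bool, what is visible of it) and "at" ([row, column] in pixels, amid what is visible of it).
- nets.tip_of(query, picture): "at" ([row, column] in pixels: a listed point, or the origin of a listed thing).
The state is a dict: "time_s": time; "qpos": joint angles; "dq": joint speeds; "effort": joint torques, N m; "tcp_pos": TCP position; "tcp_rot": TCP orientation; "ft_force": force on the tool from outside, world axes, zero at the start; "torque": the same for the moment, N m; "grip_width": finger opening in m; "grip_force": force on a finger pad.
Only numpy, scipy, OpenCV 4.12 (cv2) and the standard library are available. Lean on these libraries where they do the work, as an engineer would, in place of code of your own. Each camera call takes 0.05 s, during which the arm holds its last target. There are 200 camera calls.

### The job

The telescopic leg of the sewing machine's extension table is finished and still stands in the little vise: pull the vise's knob to open the jaws all the way and lift the leg out by its collar. Press its foot down on the wooden board until the ring on the tube is level with the underside of the collar and, holding it at that mark, squeeze the cam lever shut against the collar (not before it is at the mark). Then raise the locked leg upright a good hand's breadth above the board and finish still gripping it in the air; leave the vise open and the other things where they are.

Things in the scene. Friction and masses are not known exactly. Their poses are not given: they have to be found in the camera images.
- vise: Small grey self-centring vise, fixed; base 150 x 74 x 12 mm, all below z = 70. Origin: underside, under the leg's axis. Jaws part along its x; the pull knob is at its -x end. The leg stands on the base, 12 mm up. The dark jaws (60 mm wide in y, tops at 46 mm) close on the leg's 18 mm tube over its 26 mm foot, which cannot come up until they open; their gap grows from 18 to 50 mm.
- vise_jaw (a joint): Travel of the vise's front jaw along the vise's -x, m: 0 closed, 0.016 fully open (end stop). The rear jaw is geared to it and moves as far the other way. Friction of about 3 N, no spring: the jaws stay where they are left.
- vise_knob (a point): Centre of the black pull knob, an upright cylinder 22 mm in diameter, 30 mm high (z = 40 to 70 mm, this point at 55 mm), on the rod of the front jaw and moving with it; 98 mm along the vise's -x from its origin when closed. Below it is a 13 mm post.
- leg: Loose telescopic leg, 0.17 kg, upright. Origin: centre of the underside of its black collar, z up. Collar 36 (x) x 26 (y) x 24 mm, z = 0 to 24. Above it a 24 mm tube with 27 mm flange and 10 mm stud, top at z = 54 mm; below it the 18 mm inner tube and rubber foot. The cam lever is hinged at the collar's +x +y corner and lies along its +y side. Grip along y at x = 0, z about 12 mm.
- leg_lever (a joint): Cam lever angle, rad: 0 shut against the collar (locked), 0.7 wide open; it begins to grip the tube at about 0.4. It stays where it is put and resists with 10 to 13 N at its barrel: fingers closed 2 to 3 mm less than the width over collar and barrel hold the loose leg well enough to lift and push it; closing them fully shuts it, the collar shifting about 5 mm between the fingers.
- leg_thumb (a point): Axis at mid height of the lever's free end, an upright aluminium barrel 14 mm in diameter, 20 mm high. In the leg's frame at (-5, 20.5, 12) mm when shut, (3, 32, 12) mm when wide open, turning about an upright pin at (15, 15) mm. Fingers closing along the leg's y meet it and the collar's flat -y side (y = -13 mm): 41 mm apart when shut, 52 mm at 0.7 rad, 50.5 mm at 0.6 rad.
- leg_inner (a joint): How far the inner tube is pushed up into the collar, m: 0 fully extended, 0.028 fully in; the length mark is at 0.015. A spring pushes it out with 2 N at 0 and 2.8 N at the mark: unlocked, it goes back to 0 when nothing presses on the foot.
- leg_foot (a point): Centre of the sole of the rubber foot (26 mm in diameter, 10 mm high) on the inner tube: 70 mm below the leg's origin when extended, 55 mm at the length mark.
- leg_ring (a point): Centre of the length mark, a dark engraved ring 2.5 mm wide round the inner tube, 55 mm above the sole: 15 mm below the collar when the leg is extended, level with the collar's underside when the length is right.
- board: Pale hardwood setting board, 180 (x) x 120 (y) x 16 mm, fixed flat on the surface at the left; origin at the centre of its underside, its top is at z = 16 mm.
- thread_cone: Cream cone of thread, 54 mm in diameter, 90 mm high, loose; origin under its centre. Leave alone.
- eyelet_jar: Small glass jar with black cap, 41 mm in diameter, 54 mm high, loose; origin under its centre. Leave alone.
- glue_stick: Green stick standing upright, 21 mm in diameter, 88 mm high, loose; origin under its centre. Leave alone.
- screwdriver: Small screwdriver lying along its y axis, 102 mm long, 17 mm thick, loose; origin under its middle. Leave alone.

How it is judged:
By the outcome, as a careful person would: the job done as asked, in the order asked, and still so for the second after the job is handed in, while the arm keeps its last pose, push and grip.
It also fails if it takes over 58 s, if anything falls off the work surface, if the arm or the gripper's body presses on something with over 40 N, if the wrist force passes 120 N, or if a joint passes its speed limit or range.

## Working session

There is one attempt and no reset: what is moved stays moved. The work goes in short steps, Python scripts to look and compute and a tool call to move; the robot and the scene stay as the last step left them, time stands still between calls to the robot, and variables do not carry over. Pictures are saved under pics/ and viewed, at most 10 in all, crops included, and the job is handed in when it is done.

Besides the shell and the picture viewer there is one more tool, called after "Call:" as a command line: name --argument value ..., lists and objects as JSON in quotes. step_arm: Moves the arm, as the interface text tells. Its arguments: {"type":"object","properties":{"targets":{"type":"array"},"newtons":{"type":"number"}},"required":["targets"]}

```bash
mkdir -p pics
cat > h.py <<'E'
import numpy as np, cv2
from rig import bot, capture, nets
def save(p,n): cv2.imwrite('pics/'+n, p['img'][:,:,::-1])
def ray(p,rc):
    R=cv2.Rodrigues(np.array(p['rvec'],float))[0]; t=np.array(p['tvec'],float).ravel()
    d=R.T@np.linalg.inv(np.array(p['mtx']))@np.array([rc[1],rc[0],1.])
    return -R.T@t, d/np.linalg.norm(d)
def atz(p,rc,z):
    o,d=ray(p,rc); return o+d*(z-o[2])/d[2]
def tri(prs):
    A=np.zeros((3,3));b=np.zeros(3);L=[ray(*q) for q in prs]
    for o,d in L:
        M=np.eye(3)-np.outer(d,d);A+=M;b+=M@o
    x=np.linalg.solve(A,b)
    return x,[np.linalg.norm(np.cross(x-o,d)) for o,d in L]
def proj(p,x):
    return cv2.projectPoints(np.array([x],float),np.array(p['rvec'],float),np.array(p['tvec'],float),np.array(p['mtx'],float),None)[0].ravel()[::-1]
E
python3 - <<'E'
from h import *
P={n:capture(n) for n in('scene','side','wrist')}
cv2.imwrite('pics/a.png',np.hstack([cv2.resize(P['scene']['img'],(800,600))])[:,:,::-1]); save(P['side'],'b.png')
for n in ('scene','side'):
    for q in ('vise_knob','leg_thumb','leg','leg_foot','leg_ring','vise','board','thread_cone','eyelet_jar','glue_stick','screwdriver'):
        r=nets.tip_of(q,P[n]); print(n,q,[(np.round(a['at'],1),round(a['score'],2)) for a in r[:2]], [np.round(atz(P[n],a['at'],{'vise_knob':.055,'leg':.082,'leg_thumb':.094,'leg_foot':.012,'leg_ring':.067}.get(q,0)),3) for a in r[:1]])
s=bot.observe();print(s['tcp_pos'],s['tcp_rot'],s['grip_width'])
E
```

```text
scene vise_knob [(array([207. , 300.2]), 0.97)] [array([ 0.467, -0.165,  0.055])]
scene leg_thumb [(array([163.7, 313.8]), 0.38), (array([179.7, 325.9]), 0.38)] [array([ 0.516, -0.255,  0.094])]
scene leg [(array([174.8, 322.8]), 0.62), (array([199.8, 172.2]), 0.19)] [array([ 0.485, -0.254,  0.082])]
scene leg_foot [(array([195.1, 319.7]), 0.59)] [array([ 0.485, -0.254,  0.012])]
scene leg_ring [(array([209.2, 301.2]), 0.42), (array([179., 322.]), 0.4)] [array([ 0.455, -0.154,  0.067])]
scene vise [(array([202.1, 321.5]), 0.84)] [array([ 0.473, -0.249,  0.   ])]
scene board [(array([260.3, 165.6]), 0.59)] [array([0.587, 0.122, 0.   ])]
scene thread_cone [(array([232.1, 123.7]), 0.69), (array([173. , 323.7]), 0.36)] [array([ 0.714,  0.15 , -0.   ])]
scene eyelet_jar [(array([208.2, 369.2]), 0.91)] [array([ 0.385, -0.318, -0.   ])]
scene glue_stick [(array([201. , 172.3]), 0.82)] [array([0.717, 0.014, 0.   ])]
scene screwdriver [(array([321.5, 216.2]), 0.51)] [array([0.404, 0.128, 0.   ])]
side vise_knob [(array([164.2, 263.9]), 0.91)] [array([ 0.458, -0.151,  0.055])]
side leg_thumb [
[... 174 characters left out ...]
.252,  0.012])]
side leg_ring [(array([155.9, 225. ]), 0.65)] [array([ 0.487, -0.245,  0.067])]
side vise [(array([170.4, 228.6]), 0.95)] [array([ 0.483, -0.241,  0.   ])]
side board [(array([262.4, 348.7]), 0.8)] [array([0.585, 0.134, 0.   ])]
side thread_cone [(array([312.7, 333.7]), 0.43)] [array([0.712, 0.148, 0.   ])]
side eyelet_jar [(array([134.4, 219.9]), 0.68)] [array([ 0.389, -0.319,  0.   ])]
side glue_stick [(array([288.2, 273.9]), 0.54)] [array([0.721, 0.005, 0.   ])]
side screwdriver [(array([198.8, 373.9]), 0.46), (array([166.3, 224.8]), 0.31)] [array([0.394, 0.129, 0.   ])]
[ 0.20479799 -0.59050079  0.22269185] [3.09788765e+00 5.21817079e-01 2.56085145e-05] 0.0875051926195773
```

View pics/a.png

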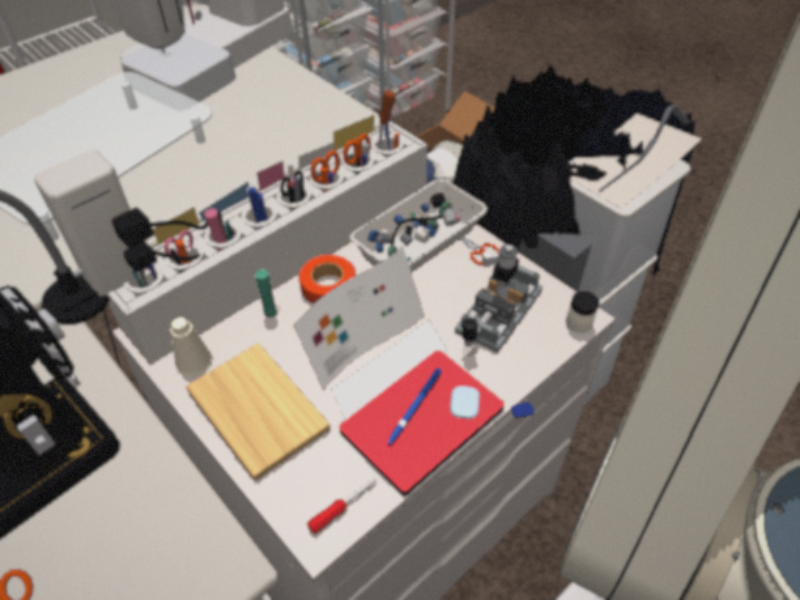

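View pics/b.png

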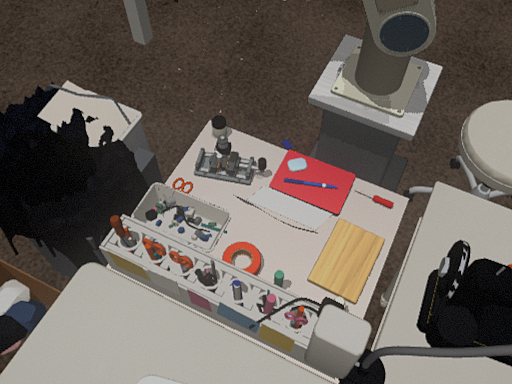

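The scene view shows the vise at about (300,520 in the 800x600 picture), its knob at its lower-left end, towards +y. The board is at the left and the jar is to the right of the vise. The side view agrees, so I'm going above the vise for a close look.

Call:
step_arm --targets '[[[3.7, -2.95, 0], 0, 100], [[3.7, -2.95, 0], 0, 100], [[3.7, -2.95, 0], 0, 100], [[3.7, -2.95, 0], 0, 100], [[3.7, -2.95, 0], 0, 100], [[3.7, -2.95, 0], 0, 100], [[3.7, -2.95, 0], 0, 100], [[3.7, -2.95, 0], 0, 100]]'

```text
time_s: 2.05
tcp_pos: [0.4079, -0.2689, 0.223]
tcp_rot: [3.098, 0.521, 0.001]
ft_force: [0.5, -0.1, 0.5]
grip_width: 0.088
grip_force: 0.0
```

Call:
step_arm --targets '[[[3.7, -2.95, -1.5], 0, 100], [[3.7, -2.95, -1.5], 0, 100], [[0, 0, 0], -0.15, 100], [[0, 0, 0], -0.15, 100], [[0, 0, 0], -0.15, 100], [[0, 0, 0], -0.15, 100], [[0, 0, 0], -0.15, 100], [[0, 0, 0], -0.15, 100]]'

```text
time_s: 2.85
tcp_pos: [0.4578, -0.1905, 0.2528]
tcp_rot: [2.557, 1.825, 0.0]
ft_force: [0.3, 0.3, -0.5]
grip_width: 0.0875
grip_force: 0.0
```

Call:
step_arm --targets '[[[0, 0, 0], -0.15, 100], [[0, 0, 0], -0.15, 100], [[0, 0, 0], -0.15, 100], [[0, 0, 0], -0.06, 100], [[0, 0, 0], 0, 100], [[0, 0, 0], 0, 100], [[0, 0, 0], 0, 100], [[0, 0, 0], 0, 100]]'

```text
time_s: 3.65
tcp_pos: [0.4577, -0.1906, 0.2527]
tcp_rot: [2.022, 2.404, -0.0]
ft_force: [-0.7, -0.3, -0.4]
grip_width: 0.0876
grip_force: 0.0
```

Run:
```python
from h import *
s=bot.observe();print(s['time_s'],s['tcp_pos'],s['tcp_rot'],s['ft_force'])
p=capture('wrist'); cv2.imwrite('pics/c.png',cv2.resize(p['img'],(800,600))[:,:,::-1]); print('cam',ray(p,(192,256)))
for q,z in (('vise_knob',.055),('leg_thumb',.094),('leg',.082),('vise',0)):
    r=nets.tip_of(q,p); print(q,[(np.round(a['at'],1),round(a['score'],2),np.round(atz(p,a['at'],z),3)) for a in r[:2]])
```

```text
3.65 [ 0.45770968 -0.19055298  0.25271206] [ 2.02212406e+00  2.40423841e+00 -4.30752046e-05] [-0.65710543 -0.33499678 -0.36664521]
cam (array([ 0.44466924, -0.12270469,  0.4147748 ]), array([ 0.04048026, -0.24653047, -0.96828925]))
vise_knob [(array([153.4, 261.9]), 0.85, array([ 0.458, -0.162,  0.055]))]
leg_thumb [(array([233.8, 293.9]), 0.5, array([ 0.514, -0.25 ,  0.094]))]
leg [(array([227.8, 267.2]), 0.66, array([ 0.481, -0.252,  0.082]))]
vise [(array([208.1, 263.7]), 0.9, array([ 0.479, -0.252,  0.   ])), (array([210.4, 263.9]), 0.56, array([ 0.48 , -0.256, -0.   ]))]
```

View pics/c.png

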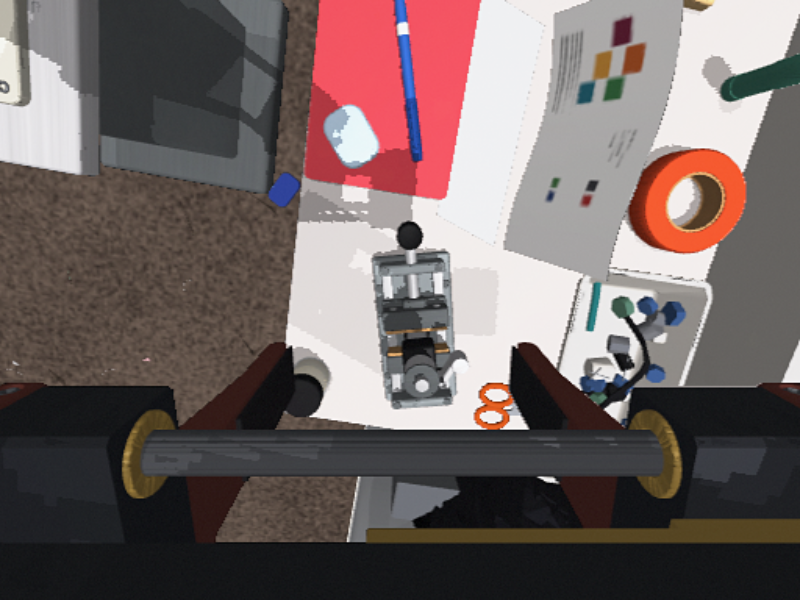

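The wrist view shows the knob at (235,408), the vise running straight down from it, and the leg at about (365,415). The open lever's barrel is at (362,457), on the +x side, so the leg is aligned with the vise. Next I move over the knob.

Call:
step_arm --targets '[[[1.5, 0.25, 3], 0, 100], [[1.5, 0.25, 3], 0, 100], [[0, 0, 4], 0, 100], [[0, 0, 4], 0, 100], [[0, 0, 0], 0, 100], [[0, 0, 0], 0, 100], [[0, 0, 0], 0, 100], [[0, 0, 0], 0, 100]]'

```text
time_s: 4.7
tcp_pos: [0.4589, -0.1607, 0.1147]
tcp_rot: [2.019, 2.402, 0.002]
ft_force: [0.5, -0.2, 0.7]
grip_width: 0.088
grip_force: 0.0
```

Run:
```python
from h import *
s=bot.observe();print(s['time_s'],s['tcp_pos'],s['tcp_rot'],s['ft_force'])
p=capture('wrist'); cv2.imwrite('pics/d.png',cv2.resize(p['img'],(800,600))[:,:,::-1])
for q,z in (('vise_knob',.055),('leg_thumb',.094),('leg',.082)):
    r=nets.tip_of(q,p); print(q,[(np.round(a['at'],1),round(a['score'],2),np.round(atz(p,a['at'],z),3)) for a in r[:2]])
m=nets.outline_of('vise_knob',p)[0]; print(m['at'])
```

```text
4.7 [ 0.45887349 -0.16073895  0.1146663 ] [2.01921230e+00 2.40214698e+00 1.97937958e-03] [ 0.52909943 -0.18291416  0.67399627]
vise_knob [(array([203.1, 258.1]), 0.69, array([ 0.459, -0.159,  0.055]))]
leg_thumb [(array([333.5, 307.7]), 0.9, array([ 0.514, -0.247,  0.094]))]
leg [(array([325. , 265.8]), 0.56, array([ 0.482, -0.255,  0.082]))]
[255.6, 262.0]
```

View pics/d.png

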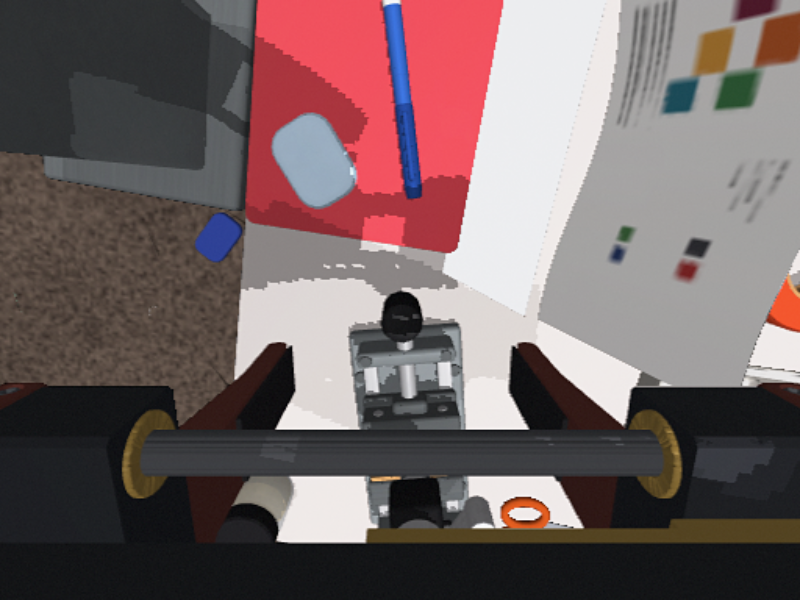

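The knob is centred at (313,402), between the fingers. Before descending I'm checking the height of the folded card beside it.

Run:
```python
from h import *
p=capture('wrist')
k=.64
print(atz(p,(300*k,540*k),0),atz(p,(388*k,745*k),0),atz(p,(370*k,640*k),0))
s=capture('scene')
for a in ((320,425),(250,405)): print([np.round(atz(s,(a[0]*k,a[1]*k),z),3) for z in (0,.05,.1)])
print(tri([(s,(250*k,405*k)),(p,(388*k,745*k))]), tri([(s,(320*k,425*k)),(p,(300*k,540*k))]))
```

```text
[ 0.54786075 -0.14663401  0.        ] [ 0.70593605 -0.18365774  0.        ] [ 0.62899514 -0.18328877  0.        ]
[array([ 0.546, -0.156,  0.   ]), array([ 0.517, -0.126,  0.05 ]), array([ 0.487, -0.097,  0.1  ])]
[array([ 0.68 , -0.236,  0.   ]), array([ 0.642, -0.201,  0.05 ]), array([ 0.604, -0.167,  0.1  ])]
(array([ 0.570455  , -0.13641201,  0.14345123]), [np.float64(0.000492908929885308), np.float64(0.0004929089298854456)]) (array([ 0.53871055, -0.14436742,  0.01753997]), [np.float64(0.0027511626943083458), np.float64(0.0027511626943085093)])
```

The card's top corner triangulates to (0.570, -0.136, 0.143). The gripper body stays more than 20 mm clear of it, so I go down, close and pull.

Call:
step_arm --targets '[[[0.15, 0, 2.5], 0, 100], [[0, 0, 2.5], 0, 100], [[0, 0, 2.6], 0, 100], [[0, 0, 0], 0, 10], [[0, 0, 0], 0, 10], [[0, 0, 0], 0, 10], [[0, 0, 0], 0, 10], [[0, 0, 0], 0, 10]]' --newtons 15

```text
time_s: 5.85
tcp_pos: [0.4579, -0.1589, 0.0376]
tcp_rot: [2.02, 2.404, 0.001]
ft_force: [-0.2, 0.9, -0.3]
grip_width: 0.051
grip_force: 0.0
```

Call:
step_arm --targets '[[[0, 0, 0], 0, 10], [[0, 0, 0], 0, 10], [[0.4, 0, 0], 0, 10], [[0.4, 0, 0], 0, 10], [[0.4, 0, 0], 0, 10], [[0.3, 0, 0], 0, 10], [[0.1, 0, 0], 0, 10], [[0, 0, 0], 0, 10]]'

```text
time_s: 6.65
tcp_pos: [0.4549, -0.1427, 0.0368]
tcp_rot: [2.021, 2.405, 0.001]
ft_force: [4.0, 1.6, -0.9]
grip_width: 0.0218
grip_force: 15.0
```

Call:
step_arm --targets '[[[0.1, 0, 0], 0, 10], [[0.1, 0, 0], 0, 10], [[0.1, 0, 0], 0, 10], [[0, 0, 0], 0, 10], [[0, 0, 0], 0, 10], [[0, 0, 0], 0, 10], [[0, 0, 0], 0, 10], [[0, 0, 0], 0, 10]]'

```text
time_s: 7.45
tcp_pos: [0.4542, -0.1399, 0.0368]
tcp_rot: [2.021, 2.405, 0.0]
ft_force: [5.0, -0.5, 1.7]
grip_width: 0.0216
grip_force: 15.0
```

Call:
step_arm --targets '[[[0, 0, 0], 0, 10], [[0, 0, 0], 0, 10], [[0, 0, 0], 0, 10], [[0, 0, 0], 0, 10], [[0, 0, 0], 0, 10], [[0.15, 0, 0], 0, 10], [[0.15, 0, 0], 0, 10], [[0.15, 0, 0], 0, 10]]' --newtons 25

```text
time_s: 8.25
tcp_pos: [0.4537, -0.1373, 0.0368]
tcp_rot: [2.017, 2.405, -0.002]
ft_force: [1.8, -26.5, -5.2]
grip_width: 0.0216
grip_force: 25.0
```

Run:
```python
from h import *
s=bot.observe();print(s['time_s'],s['tcp_pos'],s['ft_force'],s['grip_width'])
p=capture('wrist'); cv2.imwrite('pics/e.png',cv2.resize(p['img'],(800,600))[:,:,::-1])
for q,z in (('vise_knob',.055),):
  for n,pp in (('wrist',p),('scene',capture('scene')),('side',capture('side'))):
    r=nets.tip_of(q,pp); print(n,[(np.round(a['at'],1),round(a['score'],2),np.round(atz(pp,a['at'],z),3)) for a in r[:2]])
```

```text
8.25 [ 0.45370147 -0.13729541  0.03676786] [  1.83197913 -26.54854451  -5.17998879] 0.021616458327961042
wrist [(array([257.1, 257.8]), 0.61, array([ 0.454, -0.144,  0.055]))]
scene [(array([213.4, 298.5]), 0.67, array([ 0.457, -0.149,  0.055]))]
side []
```

View pics/e.png

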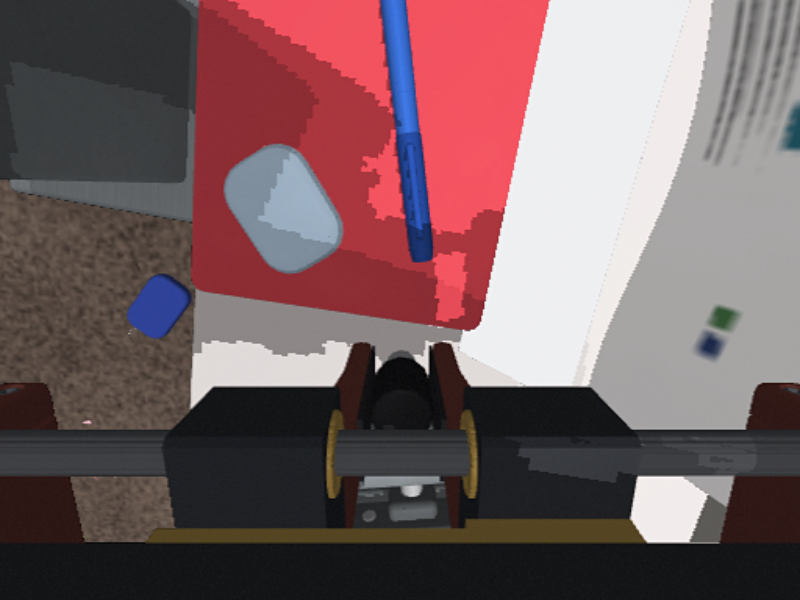

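At -26 N the front jaw is against its end stop; the knob sits between the fingers at (390,400). I release it and rise straight up.

Call:
step_arm --targets '[[[0, 0, 0], 0, 100], [[0, 0, 0], 0, 100], [[0, 0, 0], 0, 100], [[0, 0, 0], 0, 100], [[0, 0, 0], 0, 100], [[0, 0, 0], 0, 100], [[0, 0, -2], 0, 100], [[0, 0, -3], 0, 100]]'

```text
time_s: 9.35
tcp_pos: [0.4518, -0.135, 0.0859]
tcp_rot: [-2.019, -2.402, 0.002]
ft_force: [0.9, -0.6, -0.6]
grip_width: 0.0817
grip_force: 0.0
```

Call:
step_arm --targets '[[[0, 0, -4.8], 0, 100], [[0, 0, -4.8], 0, 100], [[0, 0, -4.6], 0, 100], [[-3, 0, 0], 0, 100], [[-3, 0, 0], 0, 100], [[0, 0, 0], 0, 100], [[0, 0, 0], 0, 100], [[0, 0, 0], 0, 100]]'

```text
time_s: 10.15
tcp_pos: [0.4629, -0.1939, 0.2282]
tcp_rot: [-2.02, -2.404, 0.0]
ft_force: [-0.5, 0.2, -0.2]
grip_width: 0.088
grip_force: 0.0
```

Run:
```python
from h import *
s=bot.observe();print(s['time_s'],s['tcp_pos'],s['tcp_rot'],s['ft_force'],s['grip_width'])
p=capture('wrist'); cv2.imwrite('pics/f.png',cv2.resize(p['img'],(800,600))[:,:,::-1])
for q,z in (('vise_knob',.055),('leg_thumb',.094),('leg',.082),('vise',0)):
    r=nets.tip_of(q,p); print(q,[(np.round(a['at'],1),round(a['score'],2),np.round(atz(p,a['at'],z),3)) for a in r[:2]])
```

```text
10.15 [ 0.46290717 -0.19385809  0.2282139 ] [-2.02019161e+00 -2.40407434e+00  3.03308673e-04] [-0.52078036  0.22524471 -0.2050445 ] 0.08804411183994096
vise_knob [(array([136.1, 259. ]), 0.97, array([ 0.455, -0.143,  0.055]))]
leg_thumb [(array([239.4, 291.3]), 0.55, array([ 0.512, -0.25 ,  0.094]))]
leg [(array([232.1, 262.7]), 0.95, array([ 0.479, -0.252,  0.082])), (array([210.8, 262.6]), 0.19, array([ 0.474, -0.226,  0.082]))]
vise [(array([209.4, 259. ]), 0.61, array([ 0.475, -0.251,  0.   ]))]
```

View pics/f.png

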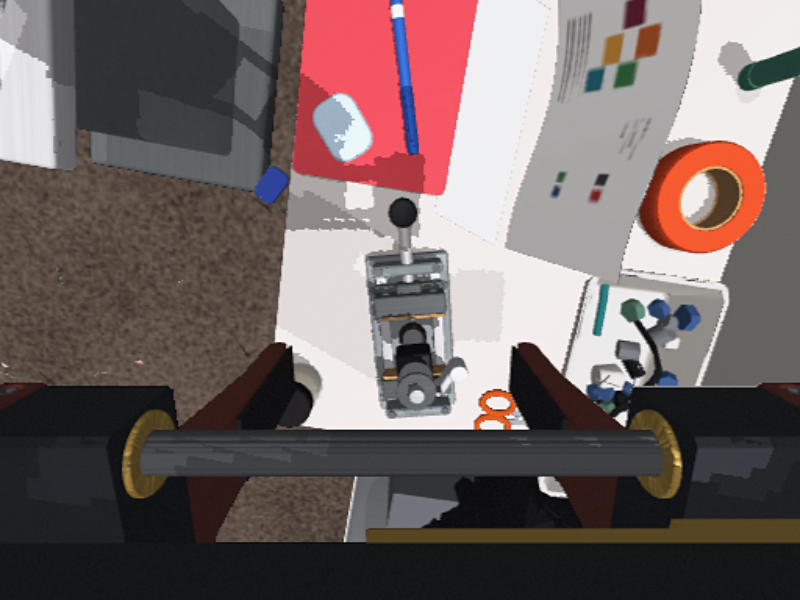

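The jaws are open: dark jaws at (300,410) and (370,395), knob at (212,402). The leg stands free at about (365,413), barrel at (370,458). Moving over the leg.

Call:
step_arm --targets '[[[-3, 1, 0], 0, 100], [[-3.1, 1, 0], 0, 100], [[0, 0, 3], 0, 100], [[0, 0, 2.5], 0, 100], [[0, 0, 0], 0, 100], [[0, 0, 0], 0, 100], [[0, 0, 0], 0, 100], [[0, 0, 0], 0, 100]]'

```text
time_s: 11.2
tcp_pos: [0.4945, -0.2515, 0.1751]
tcp_rot: [2.019, 2.404, 0.001]
ft_force: [-0.5, -0.1, -0.0]
grip_width: 0.0875
grip_force: 0.0
```

Run:
```python
from h import *
s=bot.observe();print(s['time_s'],s['tcp_pos'],s['tcp_rot'],s['ft_force'],s['grip_width'])
p=capture('wrist'); cv2.imwrite('pics/g.png',cv2.resize(p['img'],(800,600))[:,:,::-1])
for q,z in (('vise_knob',.055),('leg_thumb',.094),('leg',.082)):
    r=nets.tip_of(q,p); print(q,[(np.round(a['at'],1),round(a['score'],2),np.round(atz(p,a['at'],z),3)) for a in r[:2]])
```

```text
11.2 [ 0.49449286 -0.25146391  0.17508735] [2.01934004e+00 2.40365761e+00 7.14725556e-04] [-0.4699886  -0.1386035  -0.01683864] 0.08753399668638841
vise_knob [(array([ 74.7, 236.3]), 0.8, array([ 0.455, -0.145,  0.055]))]
leg_thumb [(array([200. , 278.7]), 0.81, array([ 0.514, -0.25 ,  0.094]))]
leg [(array([193.3, 243.1]), 0.82, array([ 0.48 , -0.252,  0.082]))]
```

View pics/g.png

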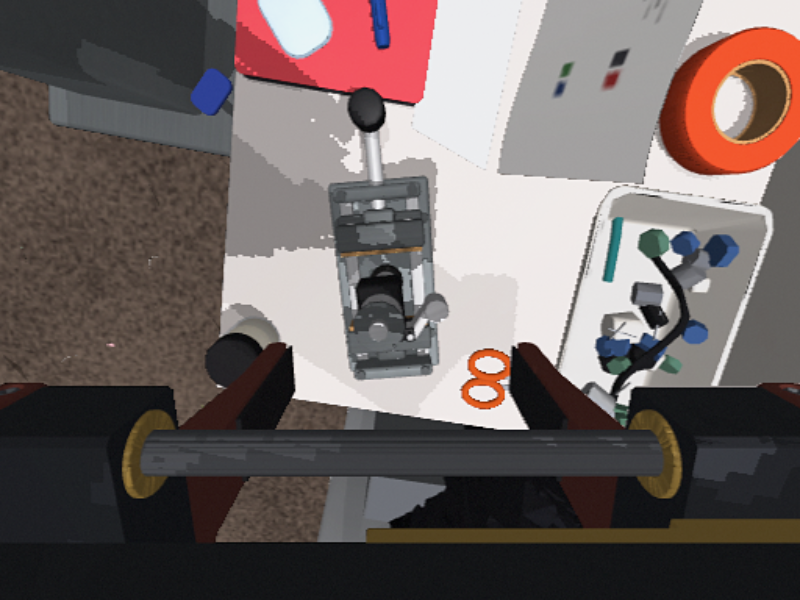

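Leg at (325,380), centred under the gripper. Descend and close gently to just under the loose width.

Call:
step_arm --targets '[[[0, 0, 3.5], 0, 100], [[0, 0, 3.5], 0, 100], [[0, 0, 3], 0, 100], [[0, 0, 0], 0, 60], [[0, 0, 0], 0, 60], [[0, 0, 0], 0, 60], [[0, 0, 0], 0, 60], [[0, 0, 0], 0, 60]]' --newtons 25

```text
time_s: 12.2
tcp_pos: [0.4945, -0.2516, 0.075]
tcp_rot: [2.02, 2.403, 0.001]
ft_force: [1.0, -0.3, 0.6]
grip_width: 0.0536
grip_force: 0.1
```

Call:
step_arm --targets '[[[0, 0, 0], 0, 58], [[0, 0, 0], 0, 58], [[0, 0, 0], 0, 56.5], [[0, 0, 0], 0, 56.5], [[0, 0, 0], 0, 56.5], [[0, 0, 0], 0, 56.5], [[0, 0, 0], 0, 56.5], [[0, 0, 0], 0, 56.5]]'

```text
time_s: 13.0
tcp_pos: [0.4938, -0.2513, 0.0737]
tcp_rot: [2.021, 2.405, 0.0]
ft_force: [0.8, -0.2, 0.2]
grip_width: 0.0498
grip_force: 9.3
```

Call:
step_arm --targets '[[[0, 0, -0.5], 0, 56.5], [[0, 0, -1.5], 0, 56.5], [[0, 0, -3], 0, 56.5], [[0, 0, -3], 0, 56.5], [[0, 0, -3], 0, 56.5], [[0, 0, -3], 0, 56.5], [[0, 0, -3], 0, 56.5], [[0, 0, -3], 0, 56.5]]'

```text
time_s: 13.8
tcp_pos: [0.493, -0.2509, 0.2758]
tcp_rot: [-2.021, -2.405, 0.0]
ft_force: [-0.1, -0.1, -2.2]
grip_width: 0.0503
grip_force: 8.7
```

Run:
```python
from h import *
s=bot.observe();print(s['time_s'],s['tcp_pos'],s['ft_force'],s['grip_width'],s['grip_force'])
P={n:capture(n) for n in('scene','side')}
cv2.imwrite('pics/h.png',np.hstack([P['scene']['img'][100:320,60:400],P['side']['img'][90:310,150:490]])[:,:,::-1])
k=.64
print(np.round([atz(P['scene'],(385*k,320*k),0),atz(P['scene'],(310*k,300*k),.14)],3))
for n in P:
    m=nets.outline_of('board',P[n])[0]['mask'].astype(np.uint8)
    b=cv2.boxPoints(cv2.minAreaRect(np.argwhere(m)[:,::-1].astype(np.float32)))
    c=max(cv2.findContours(m,0,2)[0],key=cv2.contourArea); c=cv2.approxPolyDP(c,6,True)[:,0]
    print(n,[np.round(atz(P[n],(y,x),.016),3)[:2] for x,y in c])
    for q in('leg','leg_foot','leg_thumb','vise_knob'):
        print(q,[(np.round(a['at']),round(a['score'],2)) for a in nets.tip_of(q,P[n])[:1]])
```

```text
13.8 [ 0.49303139 -0.25093049  0.27584582] [-0.12804963 -0.07742253 -2.22158091] 0.05025078370685923 8.715902902185917
[[0.559 0.037 0.   ]
 [0.583 0.034 0.14 ]]
scene [array([0.666, 0.064]), array([0.674, 0.179]), array([0.492, 0.192]), array([0.487, 0.076])]
leg [(array([ 99., 335.]), 0.9)]
leg_foot [(array([132., 331.]), 0.64)]
leg_thumb [(array([ 89., 323.]), 0.54)]
vise_knob [(array([214., 298.]), 0.85)]
side [array([0.497, 0.072]), array([0.675, 0.065]), array([0.679, 0.183]), array([0.501, 0.189])]
leg [(array([ 92., 218.]), 0.62)]
leg_foot [(array([ 91., 218.]), 0.63)]
leg_thumb [(array([ 93., 217.]), 0.52)]
vise_knob [(array([169., 267.]), 0.85)]
```

View pics/h.png

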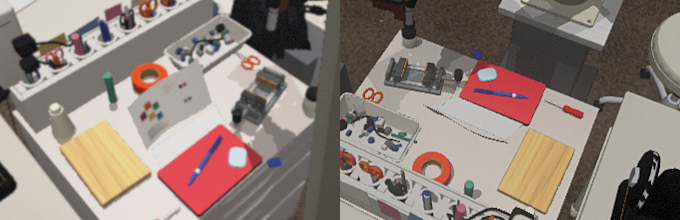

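The leg came up: the wrist carries its weight, and the side view shows it under the gripper with the vise empty and open. The board's centre is at about (0.585, 0.127), so I carry the leg to (0.56, 0.14).

Call:
step_arm --targets '[[[2, 0.7, 0], 0, 56.5], [[3.5, 1.3, 0], 0, 56.5], [[4.2, 1.5, 0], 0, 56.5], [[4.2, 1.5, 0], 0, 56.5], [[4.2, 1.5, 0], 0, 56.5], [[4.2, 1.5, 0], 0, 56.5], [[4.2, 1.5, 0], 0, 56.5], [[4.2, 1.5, 0], 0, 56.5]]'

```text
time_s: 15.2
tcp_pos: [0.5492, 0.0719, 0.2735]
tcp_rot: [-2.021, -2.405, 0.0]
ft_force: [0.9, -0.1, -0.4]
grip_width: 0.0494
grip_force: 8.6
```

Call:
step_arm --targets '[[[4, 1.4, 0], 0, 56.5], [[2.7, 1, 0], 0, 56.5], [[0, 0, 2], 0, 56.5], [[0, 0, 3.5], 0, 56.5], [[0, 0, 4], 0, 56.5], [[0, 0, 4], 0, 56.5], [[0, 0, 3], 0, 56.5], [[0, 0, 0], 0, 56.5]]'

```text
time_s: 16.0
tcp_pos: [0.5581, 0.1395, 0.1044]
tcp_rot: [-2.018, -2.401, 0.011]
ft_force: [-0.0, 0.2, -1.4]
grip_width: 0.0499
grip_force: 4.4
```

Run:
```python
from h import *
s=bot.observe();print(s['time_s'],s['tcp_pos'],s['tcp_rot'],s['ft_force'],s['grip_width'],s['grip_force'])
P={n:capture(n) for n in('scene','side','wrist')}
cv2.imwrite('pics/i.png',np.hstack([cv2.resize(P['scene']['img'][150:270,90:250],(400,300)),cv2.resize(P['side']['img'][190:310,270:430],(400,300))])[:,:,::-1])
T=s['tcp_pos']
for q in('leg','leg_foot','leg_thumb','leg_ring'):
    L=[]
    for n in P:
        r=nets.tip_of(q,P[n])
        if r and r[0]['score']>.4: L.append((P[n],r[0]['at'])); print(q,n,np.round(r[0]['at']),round(r[0]['score'],2))
    if len(L)>1: x,e=tri(L); print(q,np.round(x,4),np.round(e,4),np.round(x-T,4))
```

```text
16.0 [0.55809389 0.13951518 0.10439019] [-2.01780553 -2.40112781  0.0108167 ] [-0.0230947   0.24668734 -1.35455338] 0.04993765964793703 4.396793022751808
leg scene [247. 160.] 0.56
leg side [228. 363.] 0.6
leg wrist [236. 236.] 0.84
leg [0.5472 0.1366 0.1099] [0.0031 0.003  0.0006] [-0.0109 -0.0029  0.0055]
leg_foot scene [268. 165.] 0.57
leg_foot wrist [197. 242.] 0.97
leg_foot [0.5468 0.1425 0.0403] [0.0001 0.0001] [-0.0113  0.003  -0.0641]
leg_thumb wrist [245. 291.] 0.87
leg_ring scene [252. 162.] 0.53
```

View pics/i.png

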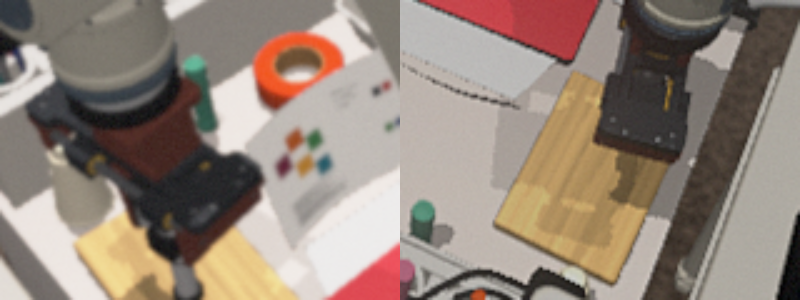

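The leg hangs upright in the grip over the board: in the left crop its tube is at (275,185), in the right crop at (180,625). Lowering until the foot touches.

Call:
step_arm --targets '[[[0, 0, 1], 0, 56], [[0, 0, 0.7], 0, 56], [[0, 0, 0], 0, 56], [[0, 0, 0], 0, 56], [[0, 0, 0], 0, 56], [[0, 0, 0], 0, 56], [[0, 0, 0], 0, 56], [[0, 0, 0], 0, 56]]'

```text
time_s: 17.55
tcp_pos: [0.5614, 0.1403, 0.0919]
tcp_rot: [2.021, 2.405, 0.0]
ft_force: [0.1, 0.6, -1.9]
grip_width: 0.0495
grip_force: 9.3
```

Call:
step_arm --targets '[[[0, 0, 0.2], 0, 56], [[0, 0, 0.1], 0, 56], [[0, 0, 0.1], 0, 56], [[0, 0, 0], 0, 56], [[0, 0, 0], 0, 56], [[0, 0, 0], 0, 56], [[0, 0, 0], 0, 56], [[0, 0, 0], 0, 56]]'

```text
time_s: 18.35
tcp_pos: [0.5614, 0.1403, 0.0877]
tcp_rot: [2.021, 2.405, 0.0]
ft_force: [0.8, 0.1, -1.4]
grip_width: 0.0497
grip_force: 9.3
```

Call:
step_arm --targets '[[[0, 0, 0.1], 0, 56], [[0, 0, 0.1], 0, 56], [[0, 0, 0], 0, 56], [[0, 0, 0], 0, 56], [[0, 0, 0], 0, 56], [[0, 0, 0], 0, 56], [[0, 0, 0], 0, 56], [[0, 0, 0], 0, 56]]'

```text
time_s: 19.15
tcp_pos: [0.5614, 0.1403, 0.0857]
tcp_rot: [2.021, 2.405, 0.0]
ft_force: [-0.2, -0.4, -0.9]
grip_width: 0.0492
grip_force: 9.3
```

Call:
step_arm --targets '[[[0, 0, 0.3], 0, 56], [[0, 0, 0.3], 0, 56], [[0, 0, 0.3], 0, 56], [[0, 0, 0.3], 0, 56], [[0, 0, 0.3], 0, 56], [[0, 0, 0], 0, 56], [[0, 0, 0], 0, 56], [[0, 0, 0], 0, 56]]'

```text
time_s: 19.95
tcp_pos: [0.5613, 0.1403, 0.0708]
tcp_rot: [-2.021, -2.405, -0.0]
ft_force: [-0.5, 1.1, 1.0]
grip_width: 0.0493
grip_force: 9.3
```

```bash
cat > m.py <<'E'
from h import *
import sys
s=bot.observe();T=s['tcp_pos'];print(s['time_s'],T,s['ft_force'],s['grip_width'],s['grip_force'])
p=capture('wrist'); cv2.imwrite('pics/'+sys.argv[1],cv2.resize(p['img'][120:300,150:390],(800,600),interpolation=cv2.INTER_CUBIC)[:,:,::-1])
from scipy.spatial.transform import Rotation as Ro
R=Ro.from_rotvec(s['tcp_rot']).as_matrix()
# leg axis in tool frame approx ty=-1.3cm
ax=T+R@np.array([0,-.0115,0])
print('proj at axis, z:',[(z,np.round(proj(p,[ax[0],ax[1],z]),1)) for z in (.016,.026,.071,.08,.104,.134)])
for q in('leg','leg_foot','leg_thumb','leg_ring'):
    r=nets.tip_of(q,p)
    print(q,[(np.round(a['at'],1),round(a['score'],2)) for a in r[:2]])
    if r and q=='leg_foot': print(atz(p,r[0]['at'],.016))
E
python3 m.py j.png
```

```text
19.95 [0.56134083 0.14029609 0.0707584 ] [-0.52297389  1.09723522  0.96206107] 0.04927039553397083 9.301050156354904
proj at axis, z: [(0.016, array([207.4, 244.2])), (0.026, array([211.2, 243.7])), (0.071, array([233.7, 240.4])), (0.08, array([239.7, 239.5])), (0.104, array([259. , 236.7])), (0.134, array([294.3, 231.6]))]
leg [(array([234.2, 237.3]), 0.75)]
leg_foot [(array([199.5, 237.9]), 0.6)]
[0.54381328 0.14410581 0.016     ]
leg_thumb [(array([247.1, 290.5]), 0.83)]
leg_ring []
```

View pics/j.png

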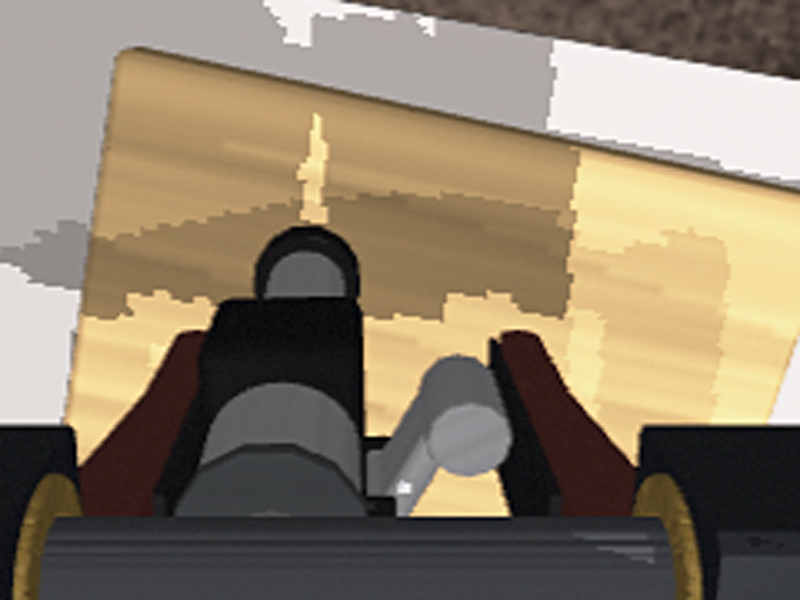

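Run:
```python
from h import *
from scipy.spatial.transform import Rotation as Ro
s=bot.observe();T=s['tcp_pos'];R=Ro.from_rotvec(s['tcp_rot']).as_matrix();p=capture('wrist')
def fr(row,col,z):
    x=atz(p,(row,col),z); return np.round(R.T@(x-T)*1000,1)
print('foot rim front',fr(120+228*.3,150+308*.3,.026), 'foot rim L,R',fr(120+275*.3,150+256*.3,.026),fr(120+275*.3,150+359*.3,.026))
for z in (.097,.100,.103,.106): print('collar top front',z,fr(120+299*.3,150+290*.3,z))
for z in (.073,.076,.079,.082): print('collar bottom front?',z,fr(120+300*.3,150+290*.3,z))
print('barrel top',[fr(120+440*.3,150+470*.3,z) for z in (.098,.101,.104)])
```

```text
foot rim front [ 18.6 -12.3  44.8] foot rim L,R [  7.2 -24.7  44.8] [ 7.2 -0.4 44.8]
collar top front 0.097 [ 24.5 -11.4 -26.2]
collar top front 0.1 [ 25.5 -11.2 -29.2]
collar top front 0.103 [ 26.5 -11.  -32.2]
collar top front 0.106 [ 27.5 -10.8 -35.2]
collar bottom front? 0.073 [ 16.4 -13.2  -2.2]
collar bottom front? 0.076 [ 17.4 -13.   -5.2]
collar bottom front? 0.079 [ 18.4 -12.8  -8.2]
collar bottom front? 0.082 [ 19.4 -12.6 -11.2]
barrel top [array([  0.9,  17.3, -27.2]), array([  2.5,  16.9, -30.2]), array([  4. ,  16.5, -33.2])]
```

Run:
```python
from h import *
from scipy.spatial.transform import Rotation as Ro
s=bot.observe();T=s['tcp_pos'];R=Ro.from_rotvec(s['tcp_rot']).as_matrix();p=capture('wrist')
def fr(row,col,z):
    x=atz(p,(120+row*.3,150+col*.3),z); return np.round(R.T@(x-T)*1000,1)
print('L tip',fr(332,205,T[2]),fr(332,185,T[2]),'R tip',fr(332,502,T[2]),fr(332,525,T[2]),fr(340,492,T[2]))
print('tube base',[fr(382,285,z) for z in(.100,.103,.106)])
print('flange',[fr(446,280,z) for z in(.119,.123,.127,.133)])
# grey profile along the leg's column and down-to-side edges
im=cv2.cvtColor(p['img'],cv2.COLOR_RGB2GRAY)
print('col238',list(im[180:275,238])); 
print('col243',list(im[180:225,243]))
```

```text
L tip [  9.4 -29.5  -0. ] [  9.4 -33.2  -0. ] R tip [ 9.4 26.3  0. ] [ 9.4 30.6  0. ] [ 7.8 24.5  0. ]
tube base [array([ 11.9, -12.2, -29.2]), array([ 13.2, -12. , -32.2]), array([ 14.5, -11.7, -35.2])]
flange [array([ 10.6, -11.5, -48.2]), array([ 12.7, -11.1, -52.2]), array([ 14.7, -10.8, -56.2]), array([ 17.8, -10.2, -62.2])]
col238 [np.uint8(122), np.uint8(122), np.uint8(123), np.uint8(123), np.uint8(123), np.uint8(126), np.uint8(128), np.uint8(135), np.uint8(5), np.uint8(14), np.uint8(14), np.uint8(22), np.uint8(27), np.uint8(21), np.uint8(22), np.uint8(39), np.uint8(102), np.uint8(96), np.uint8(96), np.uint8(95), np.uint8(94), np.uint8(93), np.uint8(95), np.uint8(95), np.uint8(94), np.uint8(95), np.uint8(93), np.uint8(94), np.uint8(99), np.uint8(29), np.uint8(8), np.uint8(13), np.uint8(16), np.uint8(12), np.uint8(12), np.uint8(14), np.uint8(11), np.uint8(14), np.uint8(13), np.uint8(15), np.uint8(14), np.uint8(13), np.uint8(18), np.uint8(19), np.uint8(18), np.uint8(15), np.uint8(19), np.uint8(19), np.uint8(23), np.uint8(22), np.uint8(22), np.uint8(20), np.uint8(22), np.uint8(21
[... 518 characters left out ...]
), np.uint8(62), np.uint8(62), np.uint8(63), np.uint8(64)]
col243 [np.uint8(200), np.uint8(202), np.uint8(201), np.uint8(201), np.uint8(201), np.uint8(206), np.uint8(119), np.uint8(99), np.uint8(5), np.uint8(17), np.uint8(16), np.uint8(39), np.uint8(26), np.uint8(24), np.uint8(20), np.uint8(58), np.uint8(97), np.uint8(92), np.uint8(94), np.uint8(93), np.uint8(92), np.uint8(93), np.uint8(94), np.uint8(94), np.uint8(93), np.uint8(93), np.uint8(93), np.uint8(95), np.uint8(99), np.uint8(3), np.uint8(6), np.uint8(17), np.uint8(13), np.uint8(12), np.uint8(14), np.uint8(14), np.uint8(11), np.uint8(11), np.uint8(11), np.uint8(15), np.uint8(12), np.uint8(12), np.uint8(15), np.uint8(12), np.uint8(18)]
```

Call:
step_arm --targets '[[[0, 0, -0.3], 0, 56], [[0, 0, -0.3], 0, 56], [[0, 0, -0.2], 0, 56], [[0, 0, 0], 0, 56], [[0, 0, 0], 0, 56], [[0, 0, 0], 0, 56], [[0, 0, 0], 0, 56], [[0, 0, 0], 0, 56]]'

```text
time_s: 21.1
tcp_pos: [0.5613, 0.1402, 0.0786]
tcp_rot: [2.021, 2.405, -0.0]
ft_force: [0.5, 0.6, 1.5]
grip_width: 0.0495
grip_force: 9.3
```

```bash
cat > f.py <<'E'
from h import *
L=[];Z=[]
for i in range(6): capture('wrist'); s=bot.observe(); L.append(s['ft_force'][2]);Z.append(s['tcp_pos'][2])
print(s['time_s'],np.mean(L),np.std(L),np.mean(Z),s['grip_width'])
E
python3 f.py
```

```text
21.4 0.8672295136259837 0.4947376653231733 0.0786433975748647 0.049475400018530756
```

Call:
step_arm --targets '[[[0, 0, 0.1], 0, 56], [[0, 0, 0], 0, 56], [[0, 0, 0], 0, 56], [[0, 0, 0], 0, 56], [[0, 0, 0], 0, 56], [[0, 0, 0], 0, 56], [[0, 0, 0], 0, 56], [[0, 0, 0], 0, 56]]'

```text
time_s: 22.2
tcp_pos: [0.5613, 0.1402, 0.0777]
tcp_rot: [-2.021, -2.405, 0.0]
ft_force: [0.5, -0.3, 0.6]
grip_width: 0.0494
grip_force: 9.3
```

```bash
python3 f.py
```

```text
22.5 0.3869742081471488 0.35930761771355796 0.0776817412995938 0.04931846814885257
```

Call:
step_arm --targets '[[[0, 0, -0.25], 0, 56], [[0, 0, 0], 0, 56], [[0, 0, 0], 0, 56], [[0, 0, 0], 0, 56], [[0, 0, 0], 0, 56], [[0, 0, 0], 0, 56], [[0, 0, 0], 0, 56], [[0, 0, 0], 0, 56]]'

```text
time_s: 23.3
tcp_pos: [0.5613, 0.1402, 0.0802]
tcp_rot: [-2.021, -2.405, 0.0]
ft_force: [-0.1, 0.4, -1.9]
grip_width: 0.0494
grip_force: 9.3
```

```bash
python3 f.py
```

```text
23.6 -1.6916807488259071 0.3975477749369749 0.0801652653062449 0.04944399900765039
```

Call:
step_arm --targets '[[[0, 0, -0.15], 0, 56], [[0, 0, 0], 0, 56], [[0, 0, 0], 0, 56], [[0, 0, 0], 0, 56], [[0, 0, 0], 0, 56], [[0, 0, 0], 0, 56], [[0, 0, 0], 0, 56], [[0, 0, 0], 0, 56]]'

```text
time_s: 24.4
tcp_pos: [0.5613, 0.1402, 0.0817]
tcp_rot: [-2.021, -2.405, 0.0]
ft_force: [-0.3, 0.5, -2.7]
grip_width: 0.0493
grip_force: 9.3
```

```bash
python3 f.py
```

```text
24.7 -1.6433208458512223 0.4066621490686963 0.08167373381194486 0.04938243756301861
```

Contact lies at TCP z ≈ 0.0794, so the mark is at about 0.0644. Press down to it.

Call:
step_arm --targets '[[[0, 0, 0.4], 0, 56], [[0, 0, 0.4], 0, 56], [[0, 0, 0.4], 0, 56], [[0, 0, 0.3], 0, 56], [[0, 0, 0.23], 0, 56], [[0, 0, 0], 0, 56], [[0, 0, 0], 0, 56], [[0, 0, 0], 0, 56]]'

```text
time_s: 25.5
tcp_pos: [0.5614, 0.1403, 0.0645]
tcp_rot: [2.021, 2.405, 0.0]
ft_force: [0.2, 1.7, 0.6]
grip_width: 0.0494
grip_force: 9.1
```

```bash
python3 f.py
python3 - <<'E'
from h import *
P={n:capture(n) for n in('scene','wrist')}
for n in P:
    for q in('leg_ring','leg','leg_foot'):
        print(n,q,[(np.round(a['at'],1),round(a['score'],2)) for a in nets.tip_of(q,P[n])[:1]])
im=cv2.cvtColor(P['wrist']['img'],cv2.COLOR_RGB2GRAY).astype(int)
print(list(map(int,im[184:240,243])))
E
```

```text
25.8 1.16606257171541 0.4761566061132263 0.06451268328461911 0.04959326126017874
scene leg_ring [(array([256.8, 160.8]), 0.58)]
scene leg [(array([256.9, 163.8]), 0.65)]
scene leg_foot [(array([273.2, 167.3]), 0.57)]
wrist leg_ring []
wrist leg [(array([235.5, 236.2]), 0.74)]
wrist leg_foot [(array([201.6, 240. ]), 0.9)]
[188, 206, 205, 208, 120, 99, 6, 15, 12, 22, 25, 19, 22, 25, 99, 94, 94, 93, 93, 94, 95, 93, 93, 95, 100, 8, 13, 13, 16, 14, 12, 9, 15, 10, 9, 14, 11, 12, 15, 15, 18, 18, 19, 24, 23, 19, 19, 18, 20, 20, 22, 18, 66, 99, 97, 96]
```

The spring force is 2.84 N, matching 2.8 N at the mark, and scene puts ring and collar level. Shutting the lever, following the collar sideways.

Call:
step_arm --targets '[[[0, -0.04, 0], 0, 55], [[0, -0.05, 0], 0, 54], [[0, -0.05, 0], 0, 53], [[0, -0.05, 0], 0, 52], [[0, -0.05, 0], 0, 51], [[0, -0.05, 0], 0, 50], [[0, -0.05, 0], 0, 49], [[0, -0.05, 0], 0, 48]]' --newtons 30

```text
time_s: 27.0
tcp_pos: [0.5573, 0.1395, 0.0644]
tcp_rot: [-2.021, -2.405, 0.0]
ft_force: [-0.6, 1.6, 3.6]
grip_width: 0.0424
grip_force: 12.4
```

Call:
step_arm --targets '[[[0, -0.04, 0], 0, 47], [[0, -0.03, 0], 0, 46], [[0, 0, 0], 0, 44], [[0, 0, 0], 0, 42], [[0, 0, 0], 0, 40], [[0, 0, 0], 0, 40], [[0, 0, 0], 0, 40], [[0, 0, 0], 0, 40]]'

```text
time_s: 27.8
tcp_pos: [0.5569, 0.1395, 0.0644]
tcp_rot: [2.021, 2.405, 0.0]
ft_force: [1.2, 2.7, 3.6]
grip_width: 0.0418
grip_force: 29.2
```

Call:
step_arm --targets '[[[0, 0, 0], 0, 35], [[0, 0, 0], 0, 35], [[0, 0, 0], 0, 35], [[0, 0, 0], 0, 35], [[0, 0, 0], 0, 35], [[0, 0, 0], 0, 35], [[0, 0, 0], 0, 35], [[0, 0, 0], 0, 35]]' --newtons 45

```text
time_s: 28.6
tcp_pos: [0.5568, 0.1395, 0.0644]
tcp_rot: [2.021, 2.405, 0.0]
ft_force: [0.5, 2.4, 4.1]
grip_width: 0.0411
grip_force: 43.8
```

```bash
python3 f.py
```

```text
28.9 3.823798346056204 0.29854619927640164 0.06439948473394684 0.04150395322075578
```

Width is 41 mm, so the lever is shut. Raising straight up by 15 cm.

Call:
step_arm --targets '[[[0, 0, -0.5], 0, 35], [[0, 0, -1.5], 0, 35], [[0, 0, -2.5], 0, 35], [[0, 0, -3], 0, 35], [[0, 0, -3], 0, 35], [[0, 0, -2.5], 0, 35], [[0, 0, -1.5], 0, 35], [[0, 0, -0.5], 0, 35]]'

```text
time_s: 29.7
tcp_pos: [0.5573, 0.1393, 0.2169]
tcp_rot: [2.02, 2.404, 0.003]
ft_force: [1.4, 0.5, -2.2]
grip_width: 0.0415
grip_force: 43.7
```

Call:
step_arm --targets '[[[0, 0, 0], 0, 35], [[0, 0, 0], 0, 35], [[0, 0, 0], 0, 35], [[0, 0, 0], 0, 35], [[0, 0, 0], 0, 35], [[0, 0, 0], 0, 35], [[0, 0, 0], 0, 35], [[0, 0, 0], 0, 35]]'

```text
time_s: 30.5
tcp_pos: [0.5568, 0.1394, 0.2143]
tcp_rot: [-2.021, -2.405, 0.0]
ft_force: [1.1, -0.3, -1.6]
grip_width: 0.0416
grip_force: 43.7
```

```bash
python3 f.py
python3 - <<'E'
from h import *
from scipy.spatial.transform import Rotation as Ro
s=bot.observe();T=s['tcp_pos'];print(T,s['tcp_rot'])
P={n:capture(n) for n in('scene','wrist','side')}
for q in('leg_ring','leg','leg_foot','leg_thumb'):
    L=[]
    for n in P:
        r=nets.tip_of(q,P[n])
        if r and r[0]['score']>.4: L.append((P[n],r[0]['at'])); print(q,n,np.round(r[0]['at'],1),round(r[0]['score'],2))
    if len(L)>1: x,e=tri(L); print('   ',np.round(x,4),np.round(e,4),np.round(x-T,4))
im=cv2.cvtColor(P['wrist']['img'],cv2.COLOR_RGB2GRAY).astype(int)
print(list(map(int,im[184:240,243])))
r=nets.tip_of('vise_knob',P['scene']);print(r[0]['at'],atz(P['scene'],r[0]['at'],.055))
E
```

```text
30.8 -2.1589217118515727 0.4517865400585507 0.21439578976868767 0.04162723423433357
[0.55680701 0.1394627  0.21442952] [2.02114693e+00 2.40503267e+00 1.12369200e-04]
leg_ring scene [206.5 150.2] 0.52
leg scene [208.1 151.1] 0.67
leg wrist [236.7 245.2] 0.96
    [0.5489 0.1369 0.2211] [0.0018 0.0018] [-0.0079 -0.0026  0.0067]
leg_foot scene [224.7 153.5] 0.75
leg_foot wrist [206.2 247.3] 0.86
    [0.5475 0.1425 0.1797] [0.0026 0.0026] [-0.0093  0.003  -0.0347]
leg_thumb wrist [246.7 284.4] 0.81
[213, 215, 213, 213, 214, 220, 221, 221, 206, 207, 110, 0, 12, 16, 25, 23, 24, 21, 52, 100, 96, 94, 95, 95, 93, 93, 94, 97, 100, 0, 12, 12, 13, 12, 12, 10, 14, 11, 13, 12, 12, 16, 12, 18, 13, 17, 16, 20, 23, 22, 24, 25, 21, 21, 22, 21]
[212.8, 298.7] [ 0.45797101 -0.15077025  0.055     ]
```

The leg length holds at about 55 mm: collar to sole is 16.6 px now, 16.3 px at the mark and 21 px extended. The foot is about 15 cm above the board and the vise is still open, so I hand in.

```bash
python3 -c "
from rig import bot
print(bot.hand_in())"
```

```text
the job is handed in; nothing more can be done
None
```

The leg is locked at its length mark, to the accuracy I could measure, and held upright about 15 cm above the board; the vise is left fully open, I avoided the other things, and the job is handed in with no verdict returned.

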